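Bring a plate to the stamping station and hold the stamp arm level over it

ROBOT

A 6-joint arm with a two-finger parallel gripper is mounted at the origin on the work surface. World frame = base frame: x ahead of the robot, y to its left, z up, the work surface at z = 0. Lengths are in m, angles in rad, forces in N, time in s.
With the tool pointing down it reaches from about 0.275 to 1 m from the base axis. Payload 8.4 kg.
Tool frame: the origin (TCP) lies between the finger pads; the fingertips stand robot.finger_overhang ahead of it and the grasp point (between the pads) lies 11 mm behind it (robot.finger_overhang is the distance from the TCP to the fingertips, in m); x points along the fingers, z is the direction in which the jaws open and shut, and the axes are right-handed (so a half turn about x gives the same grasp; the last joint's range is limited). The gripper opens to 85 mm and grips with 20 to 120 N. Pads are 22 mm wide; open, the fingers measure 114 mm over their backs; the gripper's body (76 mm by 85 mm) begins 54 mm behind the grasp point. The pads swing forward as they close: fully open they stand 13 mm farther back than shut.
Start: joints at [-1.206, 0.353, 1.633, -0, 1.155, -0.002], TCP at [0.224, -0.583, 0.239] pointing down, gripper open.
Joint ranges: [-2.63, 2.63], [-0.92, 2.1], [0.06, 2.66], [-1.3, 4.44], [0, 2.69], [-3.02, 3.02]. Speed limits (rad/s): [2.22, 2.22, 2.79, 3.14, 3.14, 3.14].

INTERFACE

Orientations are given as a unit quaternion [w, x, y, z].
In Python, from workcell import robot gives the robot as it stands.
- The arm moves only by the tool step_arm, never from a script. Its argument "motion" is a list that holds one entry, the list of rows, each a list of 6 numbers: the shift along the tool's x, y, z in units of 50 mm (1.0 is 50 mm), then the turn, a rotation vector about the tool's x, y, z in units of 5 degrees (1.0 is 5 degrees). A call has 1 to 8 rows; each row shifts and turns the pose as measured when the row begins, along the tool's axes as they then stand; what a row does not reach is not made up. A row lasts 1/10 s, in which the tool goes at most 50 mm and 8.59 degrees, less where a joint would pass 70% of its speed; a pose out of reach is approached as far as the arm can. A call is refused whole if a number of a shift passes 1 or a number of a turn 1, either way. A call with a gripper value outside its range is refused whole. "grip" is the finger opening in mm, from 0 to 85.4, set as the call begins (left out, the last holds). The fingers move at their own pace and stop on an object; "grip_force" is the grip in N (left out, the last holds). Time passes only in rows, so rows that do not move let the fingers close. It gives the time, the measured TCP pose, the force and the opening at its end, in the units of the state.
- robot.read_state(): the state, without advancing time (a new reading comes with each control period).
- robot.grab_frame(name): name is "side" or "top"; returns the picture (480x640x3 uint8, red, green, blue); there is no depth.
- robot.get_calibration(name): a dict with "vfov" (degrees; the focal length in pixels is half the picture's height over the tangent of half this angle, whatever the lens; pixels are square), "cx", "cy" (the principal point, pixels), "k1" (the pictures are not rectified: a ray, as slopes to the right and down, at radius r is drawn at 1 + k1 r^2 times it, then the intrinsics apply), "camera_from_world" (4x4, takes a point from world to camera coordinates). Camera axes: x right, y down, z forward; pixel columns grow to the right and rows downward; lengths in m; the calibration is good to about 2 mm. A picture is of the moment at which its call begins. get_calibration takes no time and is no camera call.
- robot.sign_off(): hands the job in, once; it reports no verdict.
The state is a dict: "time": time; "joint_pos": joint angles; "joint_velocities": joint speeds; "tau": joint torques, N m; "position": TCP position; "tcp_rot": TCP orientation; "force": force on the tool from outside, world axes, zero at the start; "ft_torque": the same for the moment, N m; "grip_width": finger opening in m.
Only numpy, scipy, OpenCV 4.12 (cv2) and the standard library are available. Lean on these libraries where they do the work, as an engineer would, in place of code of your own. Each camera call takes 0.05 s, during which the arm holds its last target. There are 200 camera calls.

TASK

Slide the blue plate carrier along its rail by its post until it clicks into the station at the red mark. Then pick up the green cast stamp arm at its balance point (the yellow band) and hold it level with its round pad centred over the plate, about 8 cm above it, and finish still holding it there, clear of the plate, so that the motif can be lined up. Do not disturb the jars, cup or brush.

Things in the scene. Friction and masses are not known exactly. Their poses are not given: they have to be found in the camera images.
- carrier (a joint): how far the carrier has slid along its rail, in m: 0 at the loading end, 0.160 when clicked into the station (the station's sprung ball detent pulls it in from about 6 mm either side), 0.215 at the far end stop. It starts between 0 and 0.05. It needs about 2 N to slide and about 8 N to pass into (or out of) the detent.
- push_post (a point): point on the axis of the upright post (16 mm across, black 22 mm ball on top) at the carrier's near edge, by which to push or hold it; 79 mm above the table, 28 mm below the ball's top, 39 mm above the blue tab. Axes are the rail's: the carrier slides along -y as the joint grows; the plate's centre is 118 mm along +x, its rim 38 mm from the post and 11 mm below this point.
- plate_center (a point): centre of the upper face of the white plate, which is clamped on the carrier (160 mm across, its face 57 mm and its rim 68 mm above the table); axes as push_post. It moves with the carrier.
- station (a point): where the carrier's middle stands, seen from above, when it is in the station (10 mm above the plate's face); beside it a red line, 10 mm wide, lies on the table and points towards the robot, in line with the post when the carrier is home. Same axes as push_post.
- stamp_balance (a point): balance point (centre of mass along the bar) of the green stamp arm: yellow band, middle of the bar, 26 mm above the table as it lies. The bar is 18 mm wide, 20 mm high; grip within 2 cm of here, fingers across the bar. x runs along the bar to the round head, z up. The arm weighs 0.35 to 0.55 kg.
- stamp_pad (a point): centre of the underside of the stamp arm's pad, 55 mm along +x and 26 mm below stamp_balance; same axes.
- stamp: the whole green stamp arm, origin on the table below its balance point, axes as stamp_balance. The head is 54 mm across and 40 mm high, centred 55 mm along +x, with a black rubber pad (56 mm) beneath; the bar's tail reaches 147 mm along -x and stands on a round foot 24 mm across and 38 mm high.
- rail: the fixed rail with the carrier on it; origin on the table under the station. The rail is 120 mm wide, 36 mm high, and reaches 150 mm along -y and 310 mm along +y from there. The carrier is 150 mm square.
- jar_red: red small paint jar, 38 mm across, 49 mm tall, origin at the middle of its underside; a bystander, leave it alone
- jar_orange: orange small paint jar, 38 mm across, 49 mm tall, origin at the middle of its underside; a bystander, leave it alone
- jar_green: green small paint jar, 38 mm across, 49 mm tall, origin at the middle of its underside; a bystander, leave it alone
- jar_purple: purple small paint jar, 38 mm across, 49 mm tall, origin at the middle of its underside; a bystander, leave it alone
- cup: blue plastic cup, 80 mm across the rim, 110 mm tall, origin at the middle of its underside; a bystander
- brush: broad brush lying on the table, origin at the middle of its underside; a bystander
Not all that is in view belongs to the job. There is more than one size of the stamp; the one meant has the size given above.

How it is judged:
By the outcome, as a careful person would: the job done as asked, in the order asked, and still so for the second after the job is handed in, while the arm keeps its last pose, push and grip.
It also fails if it takes over 56 s, if anything falls off the work surface, if the arm or the gripper's body presses on something with over 40 N, if the wrist force passes 120 N, or if a joint passes its speed limit or range.

## Working session

There is one attempt and no reset: what is moved stays moved. The work goes in short steps, Python scripts to look and compute and a tool call to move; the robot and the scene stay as the last step left them, time stands still between calls to the robot, and variables do not carry over. Pictures are saved under pics/ and viewed, about 8 in all and at most 12, crops included, and the job is handed in when it is done.

Besides the shell and the picture viewer there is one more tool, called after ">>>" by a JSON object that holds its "name" and its "arguments". step_arm: Moves the arm, as the interface text tells. Its arguments: {"type":"object","properties":{"motion":{"type":"array","items":{"type":"array","items":{"type":"array","items":{"type":"number"}}}},"grip":{"type":"number"},"grip_force":{"type":"number"}},"required":["motion"]}

```bash
ls; mkdir -p pics
cat > h.py <<'E'
import numpy as np, cv2
from workcell import robot
from scipy.spatial.transform import Rotation as R
def cal(n):
    c=robot.get_calibration(n); f=240/np.tan(np.radians(c["vfov"])/2)
    return f,c["cx"],c["cy"],c["k1"],np.array(c["camera_from_world"])
def ray(n,u,v):
    f,cx,cy,k,T=cal(n); d=np.array([(u-cx)/f,(v-cy)/f]); p=d.copy()
    for _ in range(20): p=d/(1+k*(p@p))
    return -T[:3,:3].T@T[:3,3], T[:3,:3].T@np.array([p[0],p[1],1])
def at(n,u,v,z):
    o,d=ray(n,u,v); return o+d*(z-o[2])/d[2]
def px(n,P):
    f,cx,cy,k,T=cal(n); q=T[:3,:3]@np.asarray(P,float)+T[:3,3]; s=q[:2]/q[2]; s=s*(1+k*(s@s)); return s*f+[cx,cy]
def shot(n,name):
    im=robot.grab_frame(n)[:,:,::-1].copy(); cv2.imwrite(f"pics/{name}.png",im); return im
E
python3 - <<'E'
from h import *
shot("top","t0"); shot("side","s0")
for n in("top","side"):
    f,cx,cy,k,T=cal(n); print(n,f,cx,cy,k,-T[:3,:3].T@T[:3,3],T[:3,:3].round(2).tolist())
s=robot.read_state(); print(s, robot.finger_overhang)
E
```

```text
pics
top 535.3906819441476 322.9648421541538 237.71916940908056 -0.13339405558205072 [0.28951784 0.08619883 1.21404649] [[-0.01, -1.0, 0.0], [-0.98, 0.01, -0.19], [0.19, -0.0, -0.98]]
side 571.8433096637065 313.9750330948997 249.61167243630155 -0.10980974932165398 [ 0.42501433 -0.99191214  0.74746233] [[1.0, -0.08, 0.01], [-0.04, -0.53, -0.85], [0.07, 0.85, -0.53]]
{'time': 0.1, 'joint_pos': array([-1.20639572e+00,  3.53589838e-01,  1.63407507e+00, -1.37546603e-06,
        1.15523375e+00, -2.42476658e-03]), 'joint_velocities': array([ 0.00102069, -0.001683  , -0.00309311,  0.00123475,  0.00095388,
        0.00175899]), 'tau': array([ 1.85014447e-03, -6.06356335e+01, -3.42819428e+01,  2.21343416e-04,
        3.99861136e-03, -7.51107507e-06]), 'position': array([ 0.22398756, -0.58301525,  0.23862338]), 'tcp_rot': array([ 0.58242633,  0.40068224,  0.58318671, -0.40015818]), 'force': array([ 0.35998142, -1.16740761,  0.28553488]), 'ft_torque': array([-0.04442412, -0.02037415,  0.00959325]), 'grip_width': 0.0850953555188534} 0.008
```

View pics/t0.png

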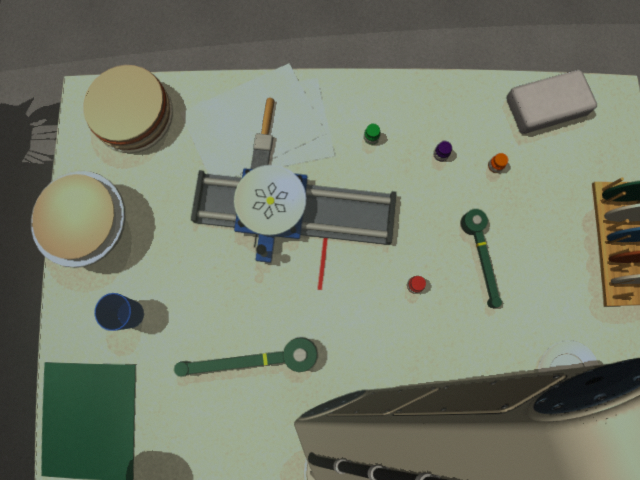

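View pics/s0.png

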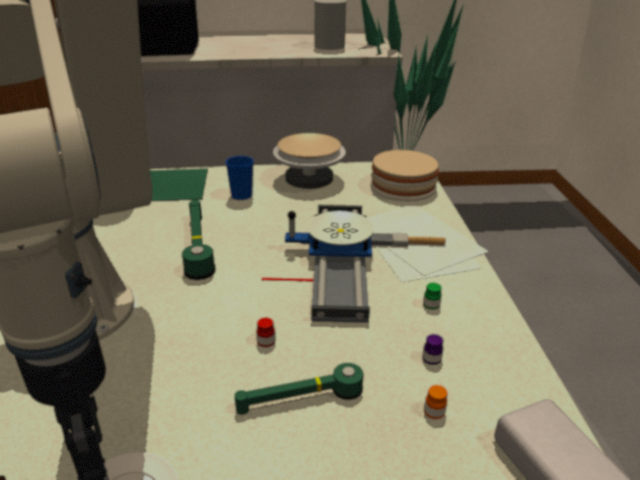

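Top view: the two stamp candidates are one with its band at about (265,359) and head at (300,354), and one with its band at (481,244) and head at (475,221). The post ball is at about (262,249), the plate at (270,200), and the red line runs from (325,240) to (321,288). I'll measure both stamps and the post.

Run:
```python
from h import *
im=cv2.imread("pics/t0.png")
a=cv2.resize(im[140:300,180:400],None,fx=3,fy=3,interpolation=cv2.INTER_CUBIC)
b=cv2.resize(im[195:315,400:520],None,fx=2.4,fy=2.4,interpolation=cv2.INTER_CUBIC);c=cv2.resize(im[320:390,160:330],None,fx=2.4,fy=2.4,interpolation=cv2.INTER_CUBIC)
o=np.zeros((480+290,720,3),np.uint8);o[:480,:660]=a;o[480:480+b.shape[0],:b.shape[1]]=b;o[480:480+c.shape[0],300:300+c.shape[1]]=c
cv2.imwrite("pics/c0.png",cv2.resize(o,None,fx=.77,fy=.77))
hsv=cv2.cvtColor(im,cv2.COLOR_BGR2HSV)
for nm,(x0,x1,y0,y1) in dict(L=(170,330,330,380),R=(455,510,200,315)).items():
    h=hsv[y0:y1,x0:x1]
    g=((h[...,0]>55)&(h[...,0]<95)&(h[...,1]>90)).astype(np.uint8); 
    n,l,st,ce=cv2.connectedComponentsWithStats(g); 
    y=(h[...,0]>24)&(h[...,0]<36)&(h[...,1]>150)
    v,u=np.nonzero(y); print(nm,"band",u.mean()+x0,v.mean()+y0,len(u), at("top",u.mean()+x0,v.mean()+y0,.036))
    for i in range(1,n):
        if st[i,4]>30: print(st[i]+[x0,y0,0,0,0],)
h=hsv; m=((h[...,0]<8)|(h[...,0]>172))&(h[...,1]>150); m[:230]=0;m[295:]=0;m[:,:310]=0;m[:,335:]=0
v,u=np.nonzero(m); P=np.array([at("top",*q,0) for q in zip(u,v)])[:,:2]
c=P.mean(0); d=np.linalg.svd(P-c)[2][0]; print("red",c,d,P.min(0),P.max(0), len(P))
```

```text
L band 264.69444444444446 359.05555555555554 36 [0.24549885 0.21144495 0.036     ]
[284 339  31  32 437]
[268 353  15  10  88]
[188 355  74  17 484]
[175 363  12  12 114]
R band 481.39130434782606 243.34782608695653 23 [ 0.49646785 -0.27497004  0.036     ]
[464 210  23  32 368]
[479 246  22  61 449]
red [0.45996831 0.08530311] [-0.99267772  0.12079302] [0.40262258 0.07629139] [0.51805452 0.09539524] 172
```

View pics/c0.png

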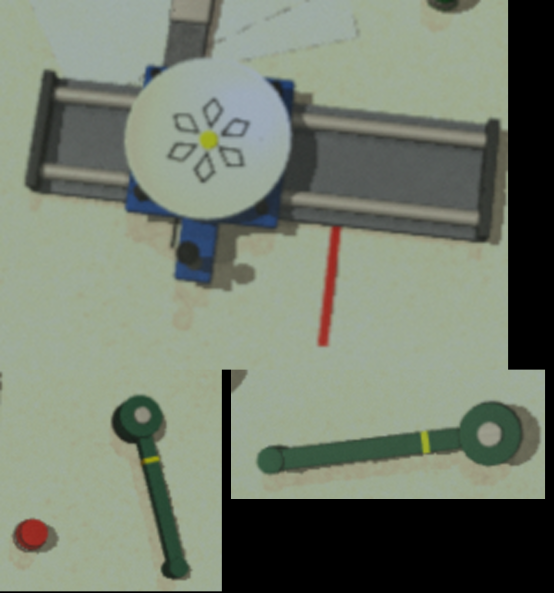

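The right-hand stamp fits the description: its head is about 24 px, or 52 mm, across, and its tail is about 141 mm. The left one is too big, with a head of about 75 mm. Next I'll work out the positions and the first move.

```bash
cat >> h.py <<'E'
def plan(P,zdir,ax=None):
    """tool-frame shift (50mm units) and turn (5deg units) to reach TCP P, tool down, jaws along zdir"""
    s=robot.read_state(); q=s["tcp_rot"]; Rc=R.from_quat(q,scalar_first=True)
    x=np.array([0,0,-1.]); z=np.array([zdir[0],zdir[1],0.]); z/=np.linalg.norm(z)
    best=None
    for sg in(1,-1):
        Rt=R.from_matrix(np.c_[x,np.cross(sg*z,x),sg*z]); w=(Rc.inv()*Rt).as_rotvec(degrees=True)
        if best is None or np.linalg.norm(w)<np.linalg.norm(best): best=w
    d=Rc.inv().apply(np.array(P)-s["position"])
    print("pos",s["position"].round(4),"F",s["force"].round(1),"g",s["grip_width"].round(4),"t",s["time"],"j6",s["joint_pos"].round(2))
    print("axes y",Rc.as_matrix()[:,1].round(3),"z",Rc.as_matrix()[:,2].round(3)); print("shift units",(d/.05).round(3),"turn units",(best/5).round(2))
E
python3 - <<'E'
from h import *
ball=at("top",261.4,249.5,.096); plate=at("top",270.5,200.2,.057)
print("ball",ball,"plate",plate,(plate-ball)[:2],np.linalg.norm((plate-ball)[:2]))
b=at("top",481.4,243.3,.036); f=at("top",494.7,302.4,.038); hd=at("top",476.5,219.5,.04)
print("band",b,"foot",f,"head",hd,np.linalg.norm((b-f)[:2]),np.linalg.norm((b-hd)[:2]), "dir",(hd-f)[:2]/np.linalg.norm((hd-f)[:2]))
# rail direction from rod/edges end-to-end
e=[at("top",u/2.31+180,v/2.31+140,.036) for u,v in((37,132),(492,180))]
d=(e[1]-e[0])[:2]; print("rail ends",e,np.linalg.norm(d),d/np.linalg.norm(d))
print("side ball px pred",px("side",ball),"plate",px("side",plate),"band",px("side",b))
plan(list(ball[:2])+[.2],[.121,.993])
E
```

```text
ball [0.47610227 0.21421736 0.096     ] plate [0.59404524 0.19996313 0.057     ] [ 0.11794298 -0.01425424] 0.11880121524328617
band [ 0.49657755 -0.27499702  0.036     ] foot [ 0.36266679 -0.2970646   0.038     ] head [ 0.55087769 -0.26586147  0.04      ] 0.13571686729110172 0.05506326626919701 dir [0.98653411 0.16355564]
rail ends [array([0.60855464, 0.37348689, 0.036     ]), array([ 0.55637636, -0.07526231,  0.036     ])] 0.4517725209856377 [-0.1154968  -0.99330785]
side ball px pred [291.25059288 214.58489648] plate [340.43267903 229.81577307] band [318.03510355 378.50943699]Traceback (most recent call last):
  File "<stdin>", line 10, in <module>
  File "h.py", line 26, in plan
    print("pos",s["position"].round(4),"F",s["force"].round(1),"g",s["grip_width"].round(4),"t",s["time"],"j6",s["joint_pos"].round(2))
                                                                   ^^^^^^^^^^^^^^^^^^^^^
AttributeError: 'float' object has no attribute 'round'
```

```bash
sed -i 's/s\["grip_width"\].round(4)/round(s["grip_width"],4)/' h.py; python3 -c "
from h import *
plan([.4761,.2142,.16],[.118,.993])"
```

```text
pos [ 0.224  -0.583   0.2386] F [ 0.4 -1.2  0.3] g 0.0851 t 0.1 j6 [-1.21  0.35  1.63 -0.    1.16 -0.  ]
axes y [0.933 0.359 0.   ] z [ 0.359 -0.933 -0.001]
shift units [  1.59   10.425 -13.073] turn units [ 5.56 -0.01  0.  ]
```

>>> {"name": "step_arm", "arguments": {"motion": [[[0,0.6,-0.76,0,0,0],[0,0.6,-0.76,0,0,0],[0,0.6,-0.76,0,0,0],[0,0.6,-0.76,0,0,0],[0,0.6,-0.76,0,0,0],[0,0.6,-0.76,0,0,0],[0,0.6,-0.76,0,0,0],[0,0.6,-0.76,0,0,0]]], "grip": 85, "grip_force": 60}}

```text
time: 0.9
position: [0.3395, -0.2058, 0.2357]
tcp_rot: [0.58, 0.403, 0.582, -0.403]
force: [1.7, -0.8, 0.1]
grip_width: 0.0848
```

```bash
python3 -c "
from h import *
plan([.4761,.2142,.16],[.118,.993])"
```

```text
pos [ 0.3395 -0.2058  0.2357] F [ 1.7 -0.8  0.1] g 0.0848 t 0.9 j6 [-0.55 -0.01  2.09  0.    1.06  0.66]
axes y [ 0.937  0.35  -0.001] z [ 0.35  -0.937 -0.002]
shift units [ 1.527  5.502 -6.909] turn units [ 5.45 -0.02  0.01]
```

>>> {"name": "step_arm", "arguments": {"motion": [[[0.1,0.6,-0.76,1,0,0],[0.1,0.53,-0.81,1,0,0],[0.1,0.46,-0.86,1,0,0],[0.1,0.39,-0.9,1,0,0],[0.1,0.32,-0.93,1,0,0],[0.1,0.23,-0.96,0.45,0,0],[0.1,0.2,-0.97,0,0,0],[0.1,0.2,-0.97,0,0,0]]]}}

```text
time: 1.7
position: [0.4627, 0.1731, 0.1969]
tcp_rot: [0.465, 0.534, 0.464, -0.532]
force: [1.0, -0.1, 0.1]
grip_width: 0.0847
```

```bash
python3 -c "
from h import *
plan([.4761,.2142,.16],[.118,.993])"
```

```text
pos [0.4627 0.1731 0.1969] F [ 1.  -0.1  0.1] g 0.0847 t 1.7 j6 [ 0.36  0.2   1.95 -0.    0.99  2.06]
axes y [ 0.99  -0.137  0.003] z [-0.137 -0.991 -0.001]
shift units [ 0.74   0.151 -0.85 ] turn units [-0.23 -0.01 -0.04]
```

>>> {"name": "step_arm", "arguments": {"motion": [[[0.4,0.08,-0.5,-0.2,0,0],[0.3,0.07,-0.35,0,0,0],[0,0,0,0,0,0]]]}}

```text
time: 2.0
position: [0.4774, 0.2222, 0.16]
tcp_rot: [0.471, 0.529, 0.47, -0.526]
force: [0.6, 0.6, 0.6]
grip_width: 0.0851
```

```bash
python3 -c "
from h import *
a=shot('side','s1')[140:290,220:400];b=shot('top','t1')[150:300,190:370]
cv2.imwrite('pics/c1.png',cv2.resize(np.hstack([a,b]),None,fx=2.2,fy=2.2,interpolation=cv2.INTER_CUBIC))
plan([.4761,.2142,.068],[.118,.993])"
```

```text
pos [0.4772 0.2204 0.1614] F [ 0.4 -0.4 -0.1] g 0.0853 t 2.1 j6 [ 0.43  0.29  1.92 -0.    0.93  2.12]
axes y [ 0.993 -0.115  0.005] z [-0.115 -0.993 -0.002]
shift units [ 1.868 -0.017  0.129] turn units [ 0.04 -0.02 -0.06]
```

View pics/c1.png

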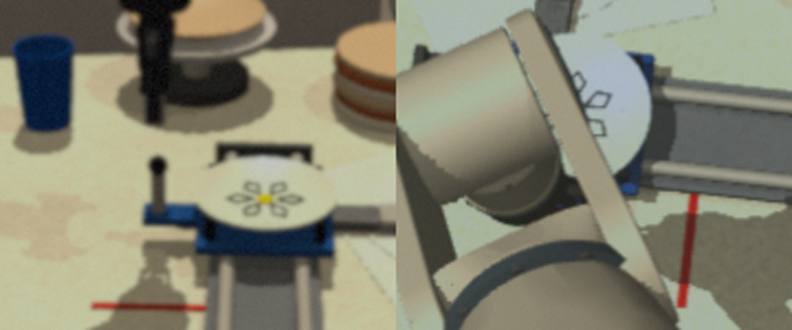

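The side crop shows the fingers at column 153 directly above the ball at (158,165). The top view is blocked by the arm. I'll go down and grip the post.

>>> {"name": "step_arm", "arguments": {"motion": [[[0.4,0,0.13,0,0,0],[0.5,0,0,0,0,0],[0.5,0,0,0,0,0],[0.45,0,0,0,0,0],[0,0,0,0,0,0]]]}}

```text
time: 2.6
position: [0.4783, 0.2089, 0.0715]
tcp_rot: [0.471, 0.532, 0.467, -0.526]
force: [0.7, 0.1, 0.9]
grip_width: 0.0847
```

>>> {"name": "step_arm", "arguments": {"motion": [[[0,0,0,0,0,0],[0,0,0,0,0,0],[0,0,0,0,0,0],[0,0,0,0,0,0],[0,0,0,0,0,0]]], "grip": 0, "grip_force": 30}}

```text
time: 3.1
position: [0.4805, 0.2081, 0.0768]
tcp_rot: [0.471, 0.535, 0.466, -0.524]
force: [0.7, -0.2, -8.3]
grip_width: 0.02
```

```bash
python3 -c "
from h import *
plan([.4608,.0851,.068],[.118,.993])"
```

```text
pos [0.4805 0.2081 0.0768] F [ 0.7 -0.2 -8.3] g 0.02 t 3.1 j6 [ 0.41  0.41  1.99 -0.    0.73  2.1 ]
axes y [ 0.992 -0.122  0.015] z [-0.122 -0.993 -0.007]
shift units [ 0.157 -0.094  2.491] turn units [-0.04 -0.08 -0.17]
```

The opening reads 20 mm rather than 16 and the tool has ridden up, so the pads are probably on the underside of the ball. I'll open, go lower and regrip.

>>> {"name": "step_arm", "arguments": {"motion": [[[0,0,0,0,0,0],[0,0,0,0,0,0],[0.2,-0.08,0,0,0,-0.1],[0.15,0,0,0,0,-0.05],[0,0,0,0,0,0]]], "grip": 45}}

```text
time: 3.6
position: [0.4767, 0.2091, 0.0583]
tcp_rot: [0.468, 0.532, 0.47, -0.527]
force: [-0.3, -0.8, 0.5]
grip_width: 0.0449
```

```bash
python3 -c "
from h import *
plan([.4761,.2142,.063],[.118,.993])"
```

```text
pos [0.4767 0.2091 0.0583] F [-0.3 -0.8  0.5] g 0.0449 t 3.6 j6 [0.41 0.44 1.99 0.01 0.7  2.09]
axes y [ 0.993 -0.121  0.002] z [-0.121 -0.993 -0.007]
shift units [-0.092 -0.025 -0.101] turn units [-0.03 -0.09 -0.02]
```

>>> {"name": "step_arm", "arguments": {"motion": [[[-0.06,0,-0.05,0,0,0],[0,0,0,0,0,0],[0,0,0,0,0,0],[0,0,0,0,0,0]]], "grip": 0, "grip_force": 30}}

```text
time: 4.0
position: [0.4767, 0.2115, 0.0609]
tcp_rot: [0.468, 0.531, 0.47, -0.528]
force: [1.2, -0.2, -3.3]
grip_width: 0.0168
```

```bash
python3 -c "
from h import *
plan([.4608,.0851,.062],[.118,.993])"
```

```text
pos [0.4767 0.2115 0.0609] F [ 1.2 -0.2 -3.3] g 0.0168 t 4.0 j6 [0.41 0.44 1.99 0.01 0.71 2.1 ]
axes y [ 0.993 -0.121  0.001] z [-0.121 -0.993 -0.006]
shift units [-0.038 -0.009  2.547] turn units [-0.03 -0.07 -0.01]
```

>>> {"name": "step_arm", "arguments": {"motion": [[[0,0,0.35,0,0,0],[0,0,0.4,0,0,0],[0,0,0.4,0,0,0],[0,0,0.4,0,0,0],[0,0,0.4,0,0,0],[0,0,0.3,0,0,0]]]}}

```text
time: 4.6
position: [0.463, 0.0987, 0.0609]
tcp_rot: [0.468, 0.532, 0.471, -0.525]
force: [0.6, 2.5, -1.0]
grip_width: 0.0166
```

```bash
python3 -c "
from h import *
plan([.4608,.0851,.062],[.118,.993])"
```

```text
pos [0.463  0.0987 0.0609] F [ 0.6  2.5 -1. ] g 0.0166 t 4.6 j6 [0.2  0.38 2.09 0.01 0.66 1.88]
axes y [ 0.993 -0.119  0.003] z [-0.119 -0.993 -0.01 ]
shift units [-0.025 -0.012  0.275] turn units [-0.01 -0.12 -0.04]
```

Sliding force is 2.5 N and it has about 14 mm to go. I'll approach the detent slowly and watch the force.

>>> {"name": "step_arm", "arguments": {"motion": [[[0,0,0.08,0,0,0],[0,0,0.07,0,0,0]]]}}

```text
time: 4.8
position: [0.4621, 0.0906, 0.061]
tcp_rot: [0.467, 0.534, 0.47, -0.526]
force: [-0.3, 5.8, -4.4]
grip_width: 0.0167
```

>>> {"name": "step_arm", "arguments": {"motion": [[[0,0,0.05,0,0,0]]]}}

```text
time: 4.9
position: [0.4617, 0.088, 0.0609]
tcp_rot: [0.467, 0.534, 0.47, -0.526]
force: [-0.4, 1.8, -2.3]
grip_width: 0.0168
```

>>> {"name": "step_arm", "arguments": {"motion": [[[0,0,0.05,0,0,0]]]}}

```text
time: 5.0
position: [0.4614, 0.0854, 0.0609]
tcp_rot: [0.467, 0.534, 0.47, -0.526]
force: [0.1, 0.7, -1.6]
grip_width: 0.0169
```

>>> {"name": "step_arm", "arguments": {"motion": [[[0,0,0.05,0,0,0]]]}}

```text
time: 5.1
position: [0.4613, 0.0838, 0.0609]
tcp_rot: [0.466, 0.534, 0.47, -0.525]
force: [-0.8, 19.5, -3.4]
grip_width: 0.0171
```

The force shows the detent: it peaks on the way in at y≈0.091, falls to zero near 0.085, then rises against moving out. I'll ease back to balance and open.

>>> {"name": "step_arm", "arguments": {"motion": [[[0,0,-0.02,0,0,0],[0,0,0,0,0,0]]]}}

```text
time: 5.3
position: [0.4614, 0.085, 0.0609]
tcp_rot: [0.466, 0.534, 0.471, -0.525]
force: [0.5, 1.5, -2.4]
grip_width: 0.0171
```

>>> {"name": "step_arm", "arguments": {"motion": [[[0,0,0,0,0,0],[0,0,0,0,0,0],[0,0,0,0,0,0]]], "grip": 60}}

```text
time: 5.6
position: [0.4617, 0.085, 0.0612]
tcp_rot: [0.467, 0.534, 0.471, -0.525]
force: [0.0, 0.1, 0.2]
grip_width: 0.059
```

```bash
python3 -c "
from h import *
plan([.4608,.0851,.062],[.118,.993])"
```

```text
pos [0.4617 0.085  0.0612] F [0.  0.1 0.2] g 0.059 t 5.6 j6 [0.17 0.38 2.1  0.02 0.65 1.85]
axes y [ 0.993 -0.122  0.004] z [-0.121 -0.993 -0.013]
shift units [-0.017 -0.017 -0.001] turn units [-0.04 -0.15 -0.05]
```

>>> {"name": "step_arm", "arguments": {"motion": [[[-0.5,0,0,0,-0.1,0],[-0.8,0,0,0,-0.05,0],[-0.8,0,0,0,0,0],[-0.4,0,0,0,0,0]]], "grip": 85}}

```text
time: 6.0
position: [0.4587, 0.0837, 0.1874]
tcp_rot: [-0.469, -0.528, -0.469, 0.531]
force: [0.5, -0.4, -0.0]
grip_width: 0.085
```

```bash
python3 -c "
from h import *
shot('side','s2')
plan([.4966,-.275,.12],[-.1636,.9865])"
```

```text
pos [0.4599 0.0839 0.1895] F [2.2 1.2 2.8] g 0.0849 t 6.05 j6 [ 0.18  0.17  2.01 -0.    0.96  1.87]
axes y [ 0.993 -0.122 -0.   ] z [-0.122 -0.993  0.003]
shift units [1.407 1.602 7.032] turn units [-3.28  0.03  0.  ]
```

>>> {"name": "step_arm", "arguments": {"motion": [[[0,0.2,0.9,-1,0,0],[0,0.12,0.95,-1,0,0],[0,0.04,0.95,-1,0,0],[0,-0.05,0.95,-0.28,0,0],[0.2,-0.06,0.95,0,0,0],[0.3,-0.06,0.9,0,0,0],[0.3,-0.06,0.9,0,0,0],[0,0,0.2,0,0,0]]]}}

```text
time: 6.85
position: [0.499, -0.2618, 0.151]
tcp_rot: [0.547, 0.454, 0.54, -0.451]
force: [-0.0, -0.2, -0.6]
grip_width: 0.085
```

```bash
python3 -c "
from h import *
plan([.4966,-.275,.10],[-.1636,.9865])
a=shot('side','s3')[320:440,210:400];t=shot('top','t3')
b=t[150:300,190:370]
x=cv2.resize(a,(760,480),interpolation=cv2.INTER_CUBIC)
cv2.imwrite('pics/c3.png',x[:, :760]); cv2.imwrite('pics/c3t.png',t)"
```

```text
pos [ 0.499  -0.2618  0.151 ] F [-0.  -0.2 -0.6] g 0.085 t 6.85 j6 [-0.49  0.35  1.85  0.    0.92  0.9 ]
axes y [0.983 0.182 0.009] z [ 0.182 -0.983  0.005]
shift units [ 1.021 -0.106  0.246] turn units [ 0.21  0.06 -0.1 ]
```

View pics/c3.png

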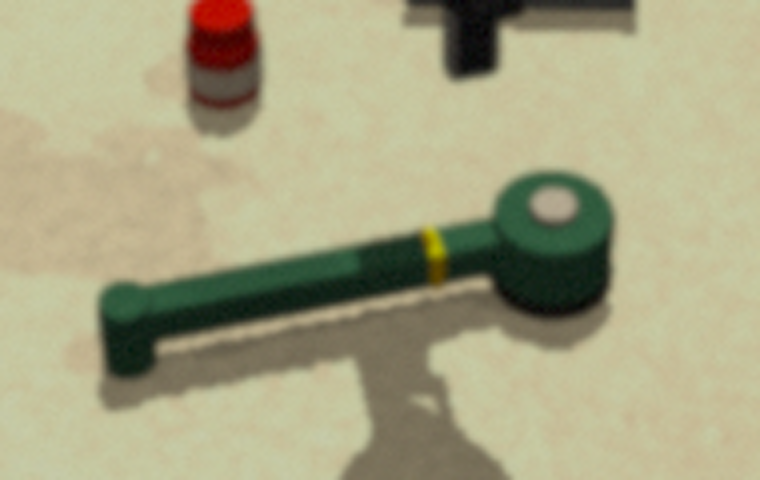

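View pics/c3t.png

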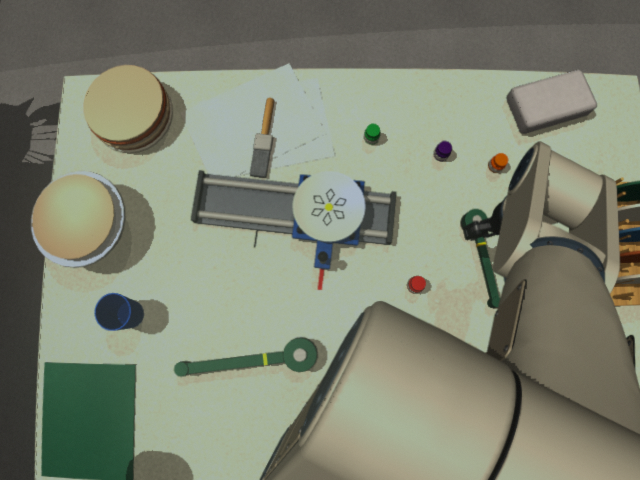

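The top picture shows the carrier's post at (323,257), in line with the red mark, and the plate centre at (329,207). The side crop shows the gripper above and behind the band, which is at (318,380) as predicted. Now I'll correct and descend.

>>> {"name": "step_arm", "arguments": {"motion": [[[0.3,-0.11,0.25,0.21,0.06,-0.1],[0.6,0,0,0,0,0],[0.3,0,0,0,0,0],[0,0,0,0,0,0]]]}}

```text
time: 7.35
position: [0.4969, -0.2682, 0.0924]
tcp_rot: [0.54, 0.458, 0.539, -0.456]
force: [1.6, -0.2, -0.0]
grip_width: 0.085
```

```bash
python3 -c "
from h import *
plan([.4966,-.275,.016],[-.1636,.9865])
T=cv2.imread('pics/c3t.png')
P=at('top',329,207.3,.057); B=at('top',322.5,257,.096); print(P,B,(P-B)[:2])
h=cv2.cvtColor(T,cv2.COLOR_BGR2HSV); m=(h[...,0]>22)&(h[...,0]<38)&(h[...,1]>120); m[:195]=0;m[220:]=0;m[:,:315]=0;m[:,345:]=0
v,u=np.nonzero(m); print(len(u),u.mean(),v.mean(),at('top',u.mean(),v.mean(),.057))"
```

```text
pos [ 0.4969 -0.2682  0.0924] F [ 1.6 -0.2 -0. ] g 0.085 t 7.35 j6 [-0.5   0.44  1.88  0.    0.82  0.9 ]
axes y [0.986 0.165 0.002] z [ 0.165 -0.986 -0.001]
shift units [ 1.527 -0.031  0.134] turn units [ 0.01 -0.01 -0.03]
[0.57672701 0.06950857 0.057     ] [0.45918901 0.08479908 0.096     ] [ 0.117538   -0.01529051]
46 328.3695652173913 206.7391304347826 [0.57802113 0.07089897 0.057     ]
```

>>> {"name": "step_arm", "arguments": {"motion": [[[0.3,-0.03,0.13,0,0,0],[0.5,0,0,0,0,0],[0.4,0,0,0,0,0],[0.2,0,0,0,0,0],[0.05,0,0,0,0,0]]]}}

```text
time: 7.85
position: [0.4995, -0.2731, 0.0202]
tcp_rot: [0.543, 0.457, 0.538, -0.454]
force: [-0.4, 0.6, 0.1]
grip_width: 0.085
```

```bash
python3 -c "
from h import *
plan([.4966,-.275,.016],[-.1636,.9865])"
```

```text
pos [ 0.4995 -0.2731  0.0202] F [-0.4  0.6  0.1] g 0.085 t 7.85 j6 [-0.5   0.56  1.9   0.    0.67  0.89]
axes y [0.986 0.169 0.007] z [ 0.169 -0.986  0.002]
shift units [ 0.083 -0.063  0.027] turn units [ 0.07  0.02 -0.08]
```

>>> {"name": "step_arm", "arguments": {"motion": [[[0.08,-0.06,0.03,0.07,0.02,-0.08],[0,0,0,0,0,0]]]}}

```text
time: 8.05
position: [0.4971, -0.2753, 0.0166]
tcp_rot: [0.539, 0.457, 0.539, -0.458]
force: [-0.6, 0.0, -0.7]
grip_width: 0.0852
```

>>> {"name": "step_arm", "arguments": {"motion": [[[0,0,0,0,0,0],[0,0,0,0,0,0],[0,0,0,0,0,0],[0,0,0,0,0,0],[0,0,0,0,0,0],[0,0,0,0,0,0]]], "grip": 0, "grip_force": 70}}

```text
time: 8.65
position: [0.4986, -0.2763, 0.0192]
tcp_rot: [0.541, 0.457, 0.538, -0.457]
force: [-0.2, -0.6, -5.2]
grip_width: 0.0169
```

```bash
python3 -c "
from h import *
plan([.4966,-.275,.2],[-.1636,.9865])"
```

```text
pos [ 0.4986 -0.2763  0.0192] F [-0.2 -0.6 -5.2] g 0.0169 t 8.65 j6 [-0.51  0.56  1.9  -0.    0.68  0.9 ]
axes y [0.987 0.163 0.003] z [ 0.163 -0.987  0.003]
shift units [-3.616 -0.023 -0.02 ] turn units [-0.    0.04 -0.04]
```

>>> {"name": "step_arm", "arguments": {"motion": [[[-0.15,0,0,0,0,0],[-0.3,0,0,0,0,0],[-0.4,0,0,0,0,0],[-0.2,0,0,0,0,0],[0,0,0,0,0,0]]]}}

```text
time: 9.15
position: [0.4969, -0.2753, 0.0746]
tcp_rot: [0.54, 0.457, 0.539, -0.457]
force: [0.6, 0.1, -4.4]
grip_width: 0.017
```

```bash
python3 -c "
from h import *
s=robot.read_state(); print(s['ft_torque'])
plan([.52,.06,.152],[-.1636,.9865])
a=shot('side','s4')[270:430,210:400]
cv2.imwrite('pics/c4.png',cv2.resize(a,None,fx=3.5,fy=3.5,interpolation=cv2.INTER_CUBIC))"
```

```text
[ 0.0064962   0.01054632 -0.05776104]
pos [ 0.4969 -0.2753  0.0746] F [ 0.6  0.1 -4.4] g 0.017 t 9.15 j6 [-0.51  0.47  1.88 -0.    0.79  0.9 ]
axes y [0.987 0.163 0.001] z [ 0.163 -0.987  0.001]
shift units [-1.554  1.552 -6.538] turn units [-0.01  0.01 -0.01]
```

View pics/c4.png

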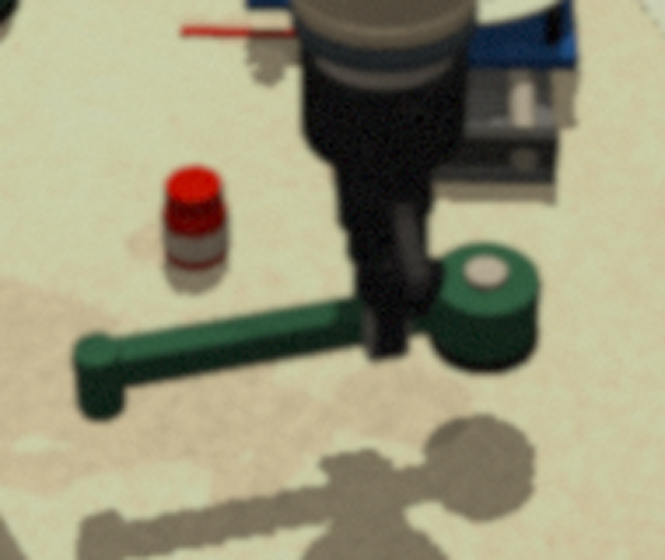

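The stamp is held, level, with a wrist moment near zero. I'll raise it and carry it over.

>>> {"name": "step_arm", "arguments": {"motion": [[[-0.3,0,0,0,0,0],[-0.5,0.05,-0.2,0,0,0],[-0.5,0.1,-0.4,0,0,0],[-0.4,0.15,-0.6,0,0,0],[-0.2,0.17,-0.7,0,0,0],[0,0.2,-0.8,0,0,0],[0,0.2,-0.8,0,0,0],[0,0.2,-0.8,0,0,0]]]}}

```text
time: 10.0
position: [0.5138, -0.051, 0.1754]
tcp_rot: [0.537, 0.459, 0.538, -0.46]
force: [1.3, -0.1, -4.4]
grip_width: 0.0167
```

```bash
python3 -c "
from h import *
plan([.5258,.0606,.156],[-.1636,.9865])"
```

```text
pos [ 0.5138 -0.051   0.1754] F [ 1.3 -0.1 -4.4] g 0.0167 t 10.0 j6 [-0.1   0.26  1.92  0.    0.96  1.31]
axes y [ 0.988  0.155 -0.001] z [ 0.155 -0.988 -0.   ]
shift units [ 0.389  0.584 -2.168] turn units [-0.1  -0.    0.01]
```

>>> {"name": "step_arm", "arguments": {"motion": [[[0,0.18,-0.65,-0.05,0,0],[0,0.15,-0.55,-0.05,0,0],[0.1,0.12,-0.4,0,0,0],[0.1,0.08,-0.25,0,0,0],[0.1,0.05,-0.1,0,0,0],[0.05,0,0,0,0,0],[0,0,0,0,0,0],[0,0,0,0,0,0]]]}}

```text
time: 10.8
position: [0.5253, 0.0571, 0.1588]
tcp_rot: [0.54, 0.455, 0.541, -0.456]
force: [0.4, -0.2, -3.7]
grip_width: 0.017
```

```bash
python3 -c "
from h import *
plan([.5258,.0606,.156],[-.1636,.9865])"
```

```text
pos [0.5253 0.0571 0.1588] F [ 0.4 -0.2 -3.7] g 0.017 t 10.8 j6 [0.11 0.3  1.91 0.   0.93 1.51]
axes y [ 0.986  0.169 -0.003] z [ 0.169 -0.986 -0.001]
shift units [ 0.056  0.022 -0.067] turn units [ 0.06 -0.01  0.03]
```

>>> {"name": "step_arm", "arguments": {"motion": [[[0.06,0.02,-0.07,0.06,0,0.03],[0,0,0,0,0,0],[0,0,0,0,0,0]]]}}

```text
time: 11.1
position: [0.5258, 0.0592, 0.1558]
tcp_rot: [0.539, 0.458, 0.539, -0.458]
force: [-0.2, -0.4, -4.0]
grip_width: 0.0169
```

```bash
python3 -c "
from h import *
plan([.5258,.0606,.156],[-.1636,.9865])
a=shot('side','s5');t=shot('top','t5')
p=[.578,.0709]
for nm,z in(('plate',.057),('pad',.137),('headtop',.177)): print(nm,px('side',p+[z]),px('top',p+[z]))
A=cv2.resize(a[150:300,210:400],None,fx=4,fy=4,interpolation=cv2.INTER_CUBIC)
for z in(.177,.137): 
  for ang in np.arange(0,6.28,.1):
    r=.027; q=(px('side',[p[0]+r*np.cos(ang),p[1]+r*np.sin(ang),z])-[210,150])*4+1.5
    cv2.circle(A,tuple(q.round().astype(int).tolist()),1,(0,0,255),-1)
cv2.imwrite('pics/c5.png',A)
cv2.imwrite('pics/c5t.png',t)"
```

```text
pos [0.5258 0.0592 0.1558] F [-0.2 -0.4 -4. ] g 0.0169 t 11.1 j6 [0.11 0.31 1.91 0.   0.92 1.52]
axes y [0.987 0.161 0.   ] z [ 0.161 -0.987 -0.   ]
shift units [-0.005  0.004 -0.028] turn units [-0.03 -0.   -0.  ]
plate [340.44964175 258.85673541] [328.36919189 206.74835556]
pad [341.54282916 227.67254444] [328.78945754 197.42768116]
headtop [342.11047232 211.27902938] [329.02236496 192.2591185 ]
```

View pics/c5.png

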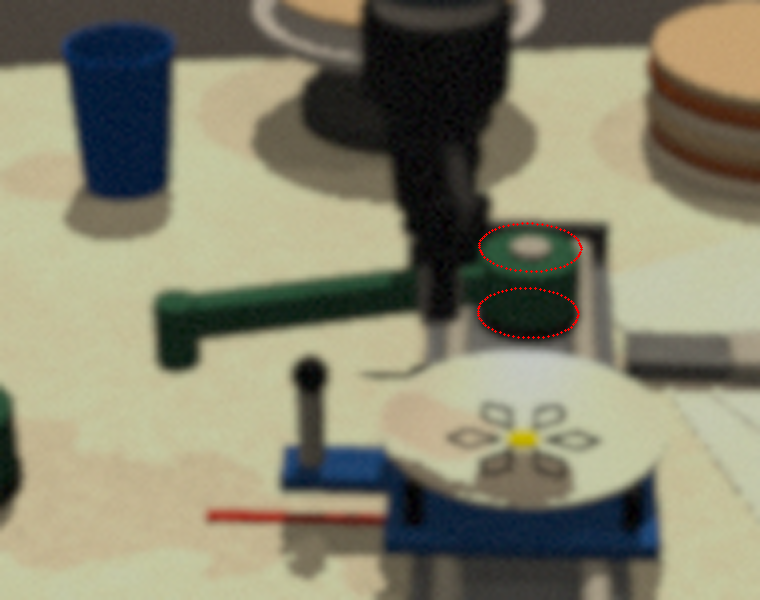

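View pics/c5t.png

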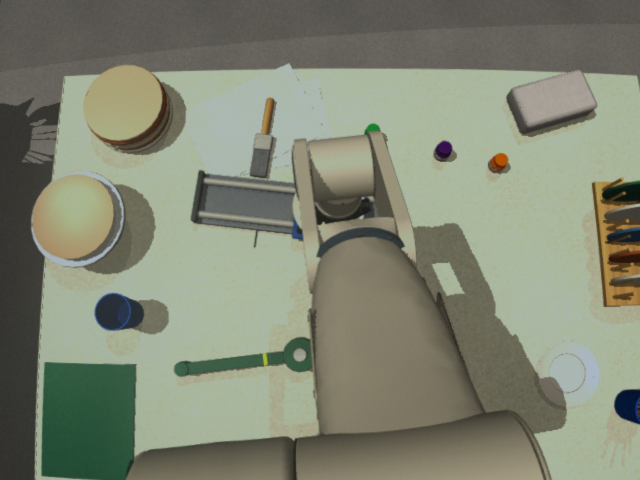

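The head sits within about 2 mm of the predicted outline (red) over the plate, and the carrier is still on the red mark. A small nudge, then I'll check level from the tail foot.

>>> {"name": "step_arm", "arguments": {"motion": [[[0,0,-0.03,0,0,0],[0,0,0,0,0,0],[0,0,0,0,0,0]]]}}

```text
time: 11.5
position: [0.5257, 0.0608, 0.156]
tcp_rot: [0.539, 0.458, 0.539, -0.458]
force: [0.1, 0.2, -5.3]
grip_width: 0.0164
```

```bash
python3 -c "
from h import *
plan([.5258,.0606,.156],[-.1636,.9865])
u=np.array([.987,.162]);p=np.array([.578,.0695]); f=p-.1907*u
for z in(.170,.175,.180): print(z,'foot top',px('side',[*f,z]),'foot (s5) seen ~(254,224.5)')
print(px('side',[*p,.177]))
a=shot('side','s6'); d=cv2.absdiff(a,cv2.imread('pics/s5.png')); print(d.mean()); print(robot.read_state()['ft_torque'])
"
```

```text
pos [0.5257 0.0608 0.156 ] F [ 0.1  0.2 -5.3] g 0.0164 t 11.5 j6 [0.11 0.3  1.91 0.   0.92 1.52]
axes y [0.987 0.161 0.001] z [ 0.161 -0.987 -0.   ]
shift units [0.    0.002 0.005] turn units [-0.03 -0.   -0.01]
0.17 foot top [253.08936905 224.92673879] foot (s5) seen ~(254,224.5)
0.175 foot top [252.96721588 222.80246527] foot (s5) seen ~(254,224.5)
0.18 foot top [252.84470963 220.66886408] foot (s5) seen ~(254,224.5)
[342.19404597 211.58921856]
1.6933387586805555
[0.03100518 0.01598385 0.06319056]
```

```bash
python3 -c "
from h import *
print(robot.sign_off()); print(robot.read_state()['time'])"
```

```text
the job is handed in; nothing more can be done
None
the job is handed in; nothing more can be done
```

I slid the carrier by its post into the station, then picked up the smaller green stamp arm (54 mm head) at its yellow band. I handed the job in at about 11.5 s, still holding the stamp over the plate.

- **Carrier:** the push force rose to about 6 N on the way in and fell to zero at the station. The post now lines up with the red mark. The plate centre measured (0.578, 0.071), which matches the position worked out from the post.
- **Stamp position:** the pad is centred over the plate to about 2 mm and about 80 mm above its face, worked out from the tool position at the grip. In the side view the head matches the predicted outline.
- **Balance and level:** the wrist moment is near zero (under 0.07 N m), and the tool points straight down. The tail foot looked about 4 mm lower than predicted, so the bar may tilt by about 1°, close to what the pixels can resolve.
- **Mended on the way:** the first grip on the post caught the underside of the ball, so I opened, went lower and gripped again before pushing. Pushing past the station centre briefly gave 19.5 N at the wrist; I eased back before letting go.
- **Bystanders:** nothing came near the jars, cup or brush, and those visible in the last pictures look unmoved. The red jar was hidden behind the arm in the last top view.

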